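Fold out the hook and hang up the tall utensil pail

TASK

The wooden hook board on the worktop has a steel hook arm that is folded flat against it. Swing the hook arm fully out, so that it points straight away from the board, then hang the taller of the two small steel pails on it by its handle and let go. Leave the shorter pail where it stands.

Things in the scene. Friction and masses are not known exactly. Their poses are not given: they have to be found in the camera images.
- hook_hinge (a point): Point fixed to the hook board: on the arm's vertical hinge axis at mid-bar height, 184 mm above the worktop. Axes of the board: x backwards into it (away from the robot), y left along it, z up. The board is a fixed upright wooden panel: front face at x = +17 mm, 18 mm thick, y = -90 to +20 mm, top 203 mm above the worktop. Its low foot reaches 18 mm in front of this point.
- hook_arm (a joint): Steel hook arm: 0 = folded along the board (points to -y of point hook_hinge), 1.571 = fully out (points to -x), at a stop; clockwise from above. Starts at 0 to 0.25. Friction holds it (1 N at the end moves it). Bar 150 mm long from the hinge, 10 wide, 12 high; the outer 12 mm is a round tip rising 12 mm above the bar. Folded, its outer 60 mm stick out past the board's edge, free to push from behind.
- hook_tip (a point): Point on the hook arm's centre line under the middle of its upturned tip, 144 mm from the hinge axis, half-way up the bar (184 mm above the worktop). It moves with the arm.
- tall_pail_mid (a point): Centre of the taller pail (loose, 0.15-0.31 kg), 84 mm above its underside. Steel cup 80 mm high, 68 across, with a rigid handle, 168 high in all. Wooden grip on top: 74 long (along y), 14 thick (x), from 52 to 84 mm above this point. Under it a window, open along x, 60 wide, from 4 mm below to 52 mm above this point: the arm goes through it. Hung, this point is 46 mm below hook_hinge.
- short_pail_mid (a point): Centre of the shorter pail (loose, to be left alone), 66.5 mm above its underside: the same design with a cup only 45 mm high, 133 mm high in all; axes as for the taller one.
Mind the look-alikes: they are no part of the job. What is shaped like the part that bears tall_pail_mid but orange or red is not meant.

How it is judged:
By the outcome, as a careful person would: the job done as asked, in the order asked, and still so for the second after the job is handed in, with the robot touching nothing.
It also fails if it takes over 61 s, if anything falls off the work surface, if the arm or the gripper's body presses on something with over 40 N, if the wrist force passes 120 N, or if a joint passes its speed limit or range.

ROBOT

A 6-joint arm with a two-finger parallel gripper is mounted at the origin on the work surface; the furniture and walls round the work are solid. World frame = base frame: x ahead of the robot, y to its left, z up, the work surface at z = 0. Lengths are in m, angles in rad, forces in N, time in s.
With the tool pointing down it reaches from about 0.325 to 0.85 m from the base axis. Payload 4.4 kg.
Tool frame: the origin (TCP) lies midway between the tips of the shut fingers; the grasp point (between the pads) lies 19 mm behind it; z points along the fingers, y is the line along which they close (so a half turn about z gives the same grasp; the last joint's range is limited). The gripper opens to 94 mm and grips with 3 to 60 N. Pads are 16 mm wide; open, the fingers measure 119 mm over their backs; the gripper's body (75 mm by 177 mm) begins 78 mm behind the grasp point.
Start: joints at [-1.28, 0.207, 1.542, -0, 1.393, -0.15], TCP at [0.245, -0.52, 0.172] pointing down, gripper open.
Joint ranges: [-2.73, 2.73], [-0.86, 2.22], [0.23, 2.46], [-1.11, 4.25], [0.08, 2.63], [-2.82, 2.82]. Speed limits (rad/s): [2.79, 2.79, 3.14, 3.14, 3.14, 3.14].

INTERFACE

Orientations are given as a 3x3 rotation matrix whose columns are the frame's x, y, z axes.
In Python, from plant import get_obs, grab_frame, camera_info, finish_job gives the robot as it stands. The module is installed in compiled form; this text tells all that it offers.
- The arm moves only by the tool move_arm, never from a script. Its argument "steps" is a list of rows, each an object with "xyz": the shift along the tool's x, y, z scaled (see below), a list of three; "angular": the turn, a rotation vector about the tool's x, y, z scaled (see below), a list of three; "fingers": the opening in per cent of the stroke, from 0 (shut) to 100 (fully open). In form: [{"xyz": [tx, ty, tz], "angular": [rx, ry, rz], "fingers": fingers}, ...]. A call has exactly 10 rows; each row is the pose to reach, as a shift and turn from the pose commanded when the call began, along the tool's axes at that moment, turning the shorter way round; what a row does not reach only later rows make up. The controller multiplies each number of a shift by 0.15 m and each number of a turn by pi rad. A row lasts 1/8 s, in which the tool goes at most 62.5 mm and 10.7 degrees, less where a joint would pass 70% of its speed; a pose out of reach is approached as far as the arm can. A call with a number of a shift or a turn outside -1 to 1 is refused whole. A call with a gripper value outside its range is refused whole. The fingers move at their own pace and stop on an object; "newtons" is the grip in N (left out, the last holds). Time passes only in rows, so rows that repeat a pose let the fingers close, or fill a call up. It gives the time, the measured TCP pose, the force, the opening and the grip force at its end, in the units of the state.
- get_obs(): the state, without advancing time (a new reading comes with each control period).
- grab_frame(name): name is "scene" or "side" or "wrist"; returns the picture (384x512x3 uint8, blue, green, red); there is no depth.
- camera_info(name): a dict with "fx", "fy", "cx", "cy" (pixels), "R" (3x3) and "t" (3): a world point X has camera coordinates R X + t; the wrist camera has in their place "hand_eye" (4x4, takes a point from camera to tool coordinates, whose origin is the TCP and whose axes are the flange's). Camera axes: x right, y down, z forward; pixel columns grow to the right and rows downward; lengths in m; the calibration is good to about 2 mm. A picture is of the moment at which its call begins: read the wrist's pose just before it. camera_info takes no time and is no camera call.
- finish_job(): hands the job in; it is judged then, once.
The state is a dict: "time": time; "q": joint angles; "joint_vel": joint speeds; "effort": joint torques, N m; "tool_pos": TCP position; "orientation": TCP orientation; "ft_force": force on the tool from outside, world axes, zero at the start; "torque": the same for the moment, N m; "finger_gap": opening from 0.0 (shut) to 1.0 (fully open); "finger_force": force on a finger pad.
Only numpy, scipy, OpenCV 4.12 (cv2) and the standard library are available. Lean on these libraries where they do the work, as an engineer would, in place of code of your own. Each camera call takes 0.05 s, during which the arm holds its last target. There are 200 camera calls.

## Working session

There is one attempt and no reset: what is moved stays moved. The work goes in short steps, Python scripts to look and compute and a tool call to move; the robot and the scene stay as the last step left them, time stands still between calls to the robot, and variables do not carry over. Pictures are saved under pics/ and viewed, at most 10 in all, crops included, and the job is handed in when it is done.

Besides the shell and the picture viewer there is one more tool, called after "Request:" in YAML: its name, and indented under it one key for each argument. move_arm: Moves the arm, as the interface text tells. Shifts and turns lie within -1 to 1; 1 stands for 0.15 m of shift or pi rad of turn. Its arguments: {"type":"object","properties":{"steps":{"type":"array","items":{"type":"object","properties":{"xyz":{"type":"array","items":{"type":"number","minimum":-1,"maximum":1}},"angular":{"type":"array","items":{"type":"number","minimum":-1,"maximum":1}},"fingers":{"type":"number"}}}},"newtons":{"type":"number"}},"required":["steps"]}

```bash
mkdir -p pics; python3 - <<'E'
from plant import *
import cv2,numpy as np
o=get_obs();print(o)
for n in("scene","side"):
    cv2.imwrite(f"pics/{n}0.png",grab_frame(n));print(n,camera_info(n))
print(camera_info("wrist"))
E
```

```text
{'time': 0.0, 'q': array([-1.28048796e+00,  2.07417618e-01,  1.54291662e+00, -3.86209966e-06,
        1.39347423e+00, -1.50514496e-01]), 'joint_vel': array([-3.75791450e-04,  4.77345327e-05,  1.03015251e-03, -2.87946543e-04,
       -4.10759500e-05,  8.86176317e-04]), 'effort': array([ 2.91006445e-04, -3.70869899e+01, -2.81420124e+01,  6.99195033e-02,
        3.61373217e-02, -1.64386011e-04]), 'tool_pos': array([ 0.24507551, -0.51920737,  0.17080994]), 'orientation': array([[ 9.04400681e-01,  4.26683725e-01, -6.37915883e-04],
       [ 4.26684075e-01, -9.04398251e-01,  2.12201241e-03],
       [ 3.28498151e-04, -2.19133802e-03, -9.99997545e-01]]), 'ft_force': array([-0.71182901,  0.57363355, -0.33632655]), 'torque': array([ 0.02184081,  0.02325886, -0.02430947]), 'finger_force': 0.0, 'finger_gap': 1.0002202976497154}
scene {'fx': 481.74239580583526, 'fy': 481.74239580583526, 'cx': 253.51161450659112, 'cy': 199.32238769116856, 'R': array([[ 0.74144504, -0.67100599, -0.00319536],
       [-0.39960733, -0.43772075, -0.80542817],
       [ 0.53904845,  0.59845761, -0.59268479]]), 't': array([-0.47809268,  0.229862  ,  1.39635512])}
side {'fx': 469.4842410821972, 'fy': 469.4842410821972, 'cx': 248.4665991299049, 'cy': 191.74065746987722, 'R': array([[ 0.95654779, -0.29107896,  0.01701099],
       [-0.10822645, -0.40861853, -0.90626593],
       [ 0.27074595,  0.86504563, -0.42236559]]), 't': array([-0.53419069,  0.10524622,  1.2810056 ])}
{'fx': 264.87647662596805, 'fy': 264.87647662596805, 'cx': 253.68476227779203, 'cy': 195.86034778892105, 'hand_eye': array([[ 1.35251822e-04, -9.69266136e-01, -2.46014512e-01,
         7.03579734e-02],
       [ 9.99999791e-01, -2.43647575e-05,  6.45765677e-04,
        -5.93443837e-04],
       [-6.31912886e-04, -2.46014548e-01,  9.69265930e-01,
        -2.14121483e-01],
       [ 0.00000000e+00,  0.00000000e+00,  0.00000000e+00,
         1.00000000e+00]])}
```

View pics/scene0.png

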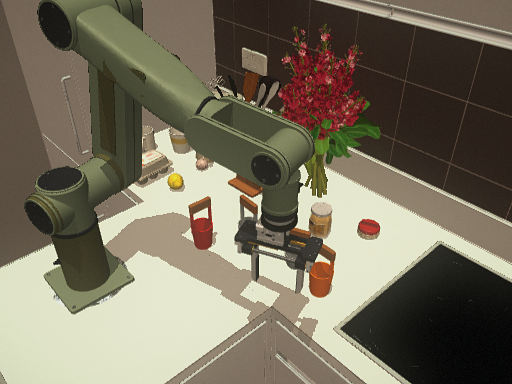

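View pics/side0.png

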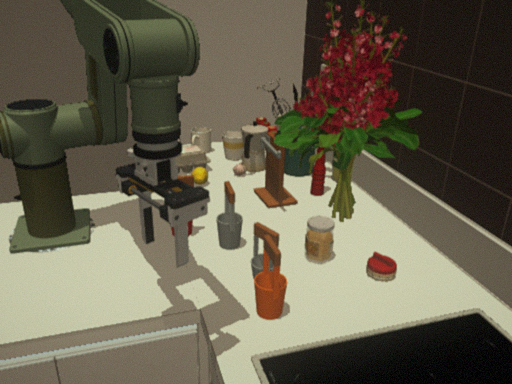

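The side view shows a steel pail at (229,235), another at (262,265) behind the orange one, and the hook board at (275,175). The arm hides most of this in the scene view. I'll get rough positions and an enlarged crop.

```bash
cat > h.py <<'E'
from plant import *
import cv2,numpy as np
np.set_printoptions(precision=4,suppress=True)
def ray(n,u,v,o=None):
    c=camera_info(n); d=np.array([(u-c['cx'])/c['fx'],(v-c['cy'])/c['fy'],1])
    if n=='wrist':
        H=c['hand_eye'];R=o['orientation'];return R@H[:3,3]+o['tool_pos'],R@H[:3,:3]@d
    return -c['R'].T@c['t'],c['R'].T@d
def onz(n,u,v,z,o=None):
    p,d=ray(n,u,v,o);return p+d*(z-p[2])/d[2]
def proj(n,X,o=None):
    c=camera_info(n);X=np.asarray(X,float)
    if n=='wrist':
        H=c['hand_eye'];q=H[:3,:3].T@(o['orientation'].T@(X-o['tool_pos'])-H[:3,3])
    else:q=c['R']@X+c['t']
    return np.array([c['fx']*q[0]/q[2]+c['cx'],c['fy']*q[1]/q[2]+c['cy']])
def tri(rs):
    A=0;b=0
    for p,d in rs:
        d=d/np.linalg.norm(d);M=np.eye(3)-np.outer(d,d);A=A+M;b=b+M@p
    return np.linalg.solve(A,b)
E
python3 - <<'E'
from h import *
for u,v in((229,246),(262,280),(268,315),(275,205)):print(u,v,onz('side',u,v,0))
for u,v in((203,247),(320,296)):print(u,v,onz('scene',u,v,0))
a=cv2.imread('pics/side0.png')[110:330,170:350];b=cv2.imread('pics/scene0.png')[170:310,180:350]
a=cv2.resize(a,None,fx=2.7,fy=2.7,interpolation=2)[:590];cv2.imwrite('pics/c0.png',a)
E
```

```text
229 246 [ 0.4429 -0.2056  0.    ]
262 280 [ 0.4785 -0.3706  0.    ]
268 315 [ 0.4517 -0.4909  0.    ]
275 205 [ 0.6402 -0.0118  0.    ]
203 247 [ 0.3282 -0.1147  0.    ]
320 296 [ 0.4455 -0.4958  0.    ]
```

View pics/c0.png

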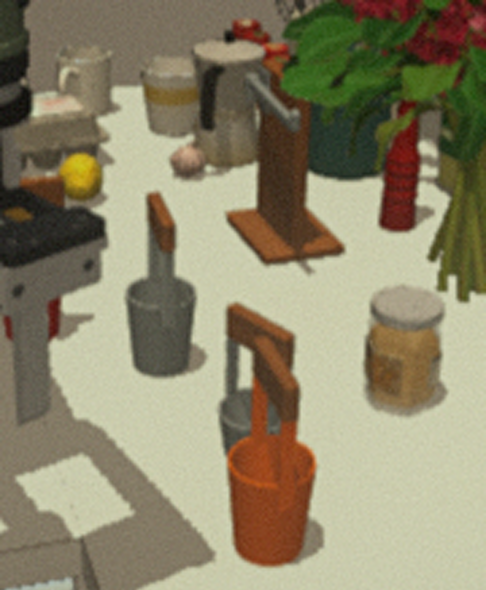

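The tall pail is the nearer-left one: its cup is about 80 mm at the local scale. I'll raise the arm and head towards the board so both fixed cameras and the wrist camera get a view.

Request:
move_arm:
  steps:
    - {"xyz": [0,0,-0.4],"fingers": 0}
    - {"xyz": [0,0,-0.8],"fingers": 0}
    - {"xyz": [0.2,0,-1],"fingers": 0}
    - {"xyz": [0.6,-0.2,-1],"fingers": 0}
    - {"xyz": [1,-0.4,-1],"fingers": 0}
    - {"xyz": [1,-0.7,-1],"fingers": 0}
    - {"xyz": [1,-0.7,-1],"fingers": 0}
    - {"xyz": [1,-0.7,-1],"fingers": 0}
    - {"xyz": [1,-0.7,-1],"fingers": 0}
    - {"xyz": [1,-0.7,-1],"fingers": 0}

```text
$.steps[0]: bad value
```

```bash
python3 - <<'E'
from h import *
o=get_obs();w=grab_frame('wrist');s=grab_frame('side');c=grab_frame('scene')
cv2.imwrite('pics/w1.png',w);cv2.imwrite('pics/s1.png',s);cv2.imwrite('pics/c1.png',c)
import pickle;pickle.dump(o,open('o1.pkl','wb'))
print(o['time'],o['tool_pos'],o['orientation'])
big=cv2.resize(s[110:330,150:350],None,fx=2,fy=2,interpolation=2)
big2=cv2.resize(c[150:320,170:350],None,fx=2,fy=2,interpolation=2)
m=np.zeros((600,800,3),np.uint8);m[:340,:360]=big2;m[:440,400:]=big
cv2.imwrite('pics/m1.png',m)
E
```

```text
0.1 [ 0.2451 -0.5193  0.1709] [[ 0.9044  0.4266 -0.0006]
 [ 0.4266 -0.9044  0.002 ]
 [ 0.0003 -0.0021 -1.    ]]
```

View pics/w1.png

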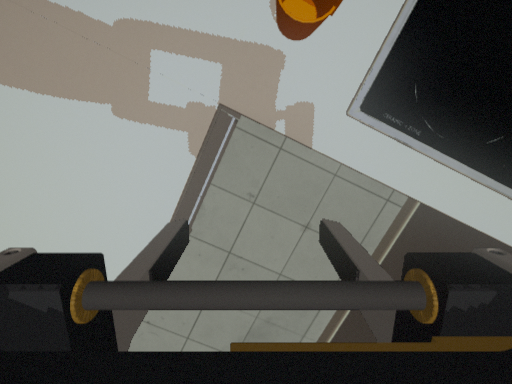

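View pics/m1.png

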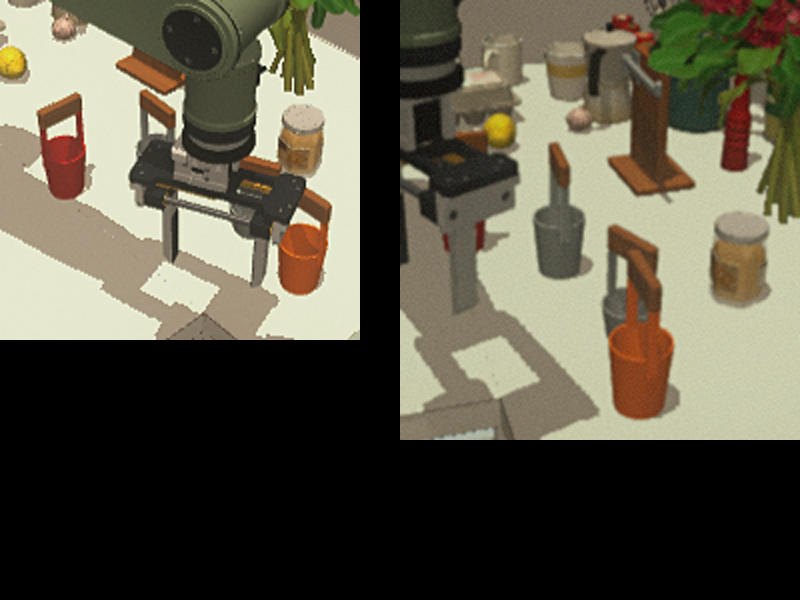

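The move was refused because "angular" is required, so these pictures only repeat the start pose. Resending.

Request:
move_arm:
  steps:
    - {"xyz": [0,0,-0.4],"angular": [0,0,0],"fingers": 0}
    - {"xyz": [0,0,-0.8],"angular": [0,0,0],"fingers": 0}
    - {"xyz": [0.2,0,-1],"angular": [0,0,0],"fingers": 0}
    - {"xyz": [0.6,-0.2,-1],"angular": [0,0,0],"fingers": 0}
    - {"xyz": [1,-0.3,-1],"angular": [0,0,0],"fingers": 0}
    - {"xyz": [1,-0.5,-1],"angular": [0,0,0],"fingers": 0}
    - {"xyz": [1,-0.8,-1],"angular": [0,0,0],"fingers": 0}
    - {"xyz": [1,-1,-1],"angular": [0,0,0],"fingers": 0}
    - {"xyz": [1,-1,-1],"angular": [0,0,0],"fingers": 0}
    - {"xyz": [1,-1,-1],"angular": [0,0,0],"fingers": 0}

```text
time: 1.5
tool_pos: [0.3172, -0.321, 0.3221]
orientation: [[0.904, 0.426, 0.0], [0.426, -0.904, -0.001], [0.0, 0.001, -1.0]]
ft_force: [-0.2, 0.1, -0.8]
finger_gap: 0.009
finger_force: 0.0
```

```bash
python3 - <<'E'
from h import *
import pickle
o=get_obs();cv2.imwrite('pics/w2.png',grab_frame('wrist'));pickle.dump(o,open('o2.pkl','wb'))
E
```

Request:
move_arm:
  steps:
    - {"xyz": [0.4,0,0],"angular": [0,0,0],"fingers": 0}
    - {"xyz": [0.8,0,0],"angular": [0,0,0],"fingers": 0}
    - {"xyz": [1,0.1,0],"angular": [0,0,0],"fingers": 0}
    - {"xyz": [1,0.1,0],"angular": [0,0,0],"fingers": 0}
    - {"xyz": [1,0.1,0],"angular": [0,0,0],"fingers": 0}
    - {"xyz": [1,0.1,0],"angular": [0,0,0],"fingers": 0}
    - {"xyz": [1,0.1,0],"angular": [0,0,0],"fingers": 0}
    - {"xyz": [1,0.1,0],"angular": [0,0,0],"fingers": 0}
    - {"xyz": [1,0.1,0],"angular": [0,0,0],"fingers": 0}
    - {"xyz": [1,0.1,0],"angular": [0,0,0],"fingers": 0}

```text
time: 2.8
tool_pos: [0.459, -0.27, 0.322]
orientation: [[0.904, 0.427, 0.0], [0.427, -0.904, -0.0], [0.0, 0.0, -1.0]]
ft_force: [-0.4, -0.1, 0.5]
finger_gap: 0.004
finger_force: 0.0
```

```bash
python3 - <<'E'
from h import *
import pickle
o=get_obs();cv2.imwrite('pics/w3.png',grab_frame('wrist'));pickle.dump(o,open('o3.pkl','wb'))
s=grab_frame('side');c=grab_frame('scene');cv2.imwrite('pics/s3.png',s);cv2.imwrite('pics/c3.png',c)
a=cv2.resize(cv2.imread('pics/w2.png'),(400,300),interpolation=3);b=cv2.resize(cv2.imread('pics/w3.png'),(400,300),interpolation=3)
m=np.vstack([np.hstack([a,b]),np.hstack([cv2.resize(c[130:280,170:370],(400,300)),cv2.resize(s[110:260,170:370],(400,300))])])
cv2.imwrite('pics/m3.png',m);print(o['tool_pos'],o['time'])
E
```

```text
[ 0.459 -0.27   0.322] 2.8
```

View pics/m3.png

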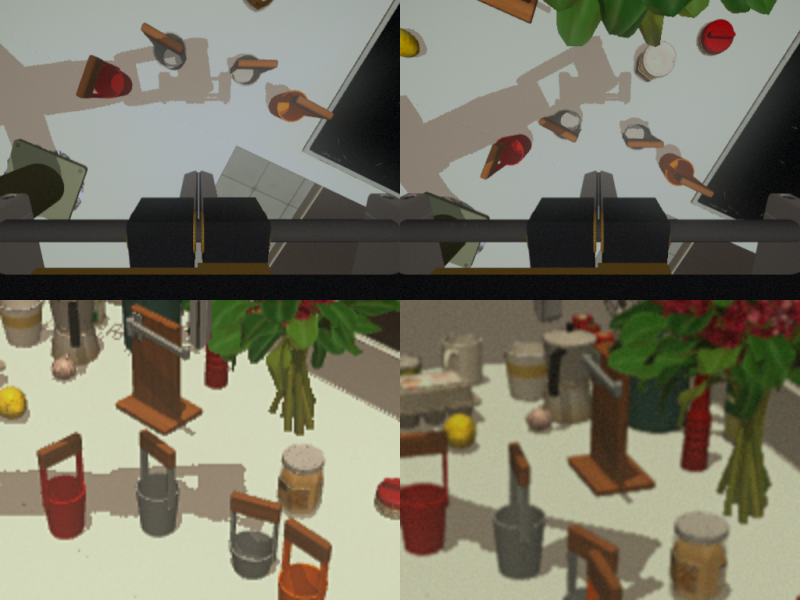

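Bottom row, at 2x: the scene view shows the tall pail at (157,490), the short pail at (253,545), and the hook bar from about (130,322) to (187,352). Next are the masks for the grip and a zoomed crop of the hook.

```bash
cat >> h.py <<'E'
import pickle
def wood(img):
    h=cv2.cvtColor(cv2.GaussianBlur(img,(3,3),0),cv2.COLOR_BGR2HSV)
    return cv2.inRange(h,(4,90,50),(16,205,200))
def comp(img,u,v,r=8):
    n,l,s,c=cv2.connectedComponentsWithStats(wood(img))
    w=l[v-r:v+r+1,u-r:u+r+1];k=np.bincount(w[w>0]).argmax()
    m=(l==k).astype(np.uint8);rect=cv2.minAreaRect(cv2.findNonZero(m));return c[k],s[k],rect
E
python3 - <<'E'
from h import *
rs=[];o2=pickle.load(open('o2.pkl','rb'));o3=pickle.load(open('o3.pkl','rb'))
S=[('scene','c3',248,201,None),('side','s3',229,192,None),('wrist','w2',208,46,o2),('wrist','w3',206,165,o3)]
for n,f,u,v,o in S:
    im=cv2.imread(f'pics/{f}.png');c,s,rect=comp(im,u,v)
    b=cv2.boxPoints(rect);i=np.argmax([np.linalg.norm(b[k]-b[(k+1)%4]) for k in range(4)])
    p,q=(b[i]+b[(i-1)%4])/2,(b[(i+1)%4]+b[(i+2)%4])/2
    A,B=onz(n,*p,.152,o),onz(n,*q,.152,o);d=A-B
    print(f,c,s[:5],'ctr@.152',onz(n,*c,.152,o)[:2],'ends',A[:2],B[:2],'len',np.linalg.norm(d),'yaw y',np.degrees(np.arctan2(d[1],d[0])))
    rs.append(ray(n,*c,o))
X=tri(rs);print(X)
for n,f,u,v,o in S:print(f,proj(n,X,o))
a=cv2.imread('pics/c3.png')[125:205,215:280];b=cv2.imread('pics/s3.png')[125:205,245:310]
print(a.shape)
cv2.imwrite('pics/hk.png',np.hstack([cv2.resize(x,None,fx=6,fy=6,interpolation=cv2.INTER_CUBIC) for x in(a,b)]))
E
```

```text
c3 [248.4379 204.0414] [240 195  17  19 169] ctr@.152 [ 0.4481 -0.1956] ends [ 0.4509 -0.1504] [ 0.4459 -0.2383] len 0.08804706399384751 yaw y 86.73523490952643
s3 [229.378 192.252] [225 182  10  22 127] ctr@.152 [ 0.4452 -0.2006] ends [ 0.4505 -0.1367] [ 0.441  -0.2573] len 0.1209814435731297 yaw y 85.4586226967799
w2 [206.9835  48.2994] [181  30  54  37 668] ctr@.152 [ 0.447  -0.1919] ends [ 0.4479 -0.1549] [ 0.4448 -0.2306] len 0.0757462875102104 yaw y 87.66782187738907
w3 [201.3891 165.5087] [178 151  48  31 460] ctr@.152 [ 0.443  -0.1931] ends [ 0.4464 -0.1571] [ 0.4403 -0.2316] len 0.07475858589365181 yaw y 85.26902990004686
[ 0.4463 -0.1937  0.151 ]
c3 [247.5619 204.2557]
s3 [229.0963 191.4362]
w2 [208.1352  49.6174]
w3 [202.7767 163.5406]
(80, 65, 3)
```

View pics/hk.png

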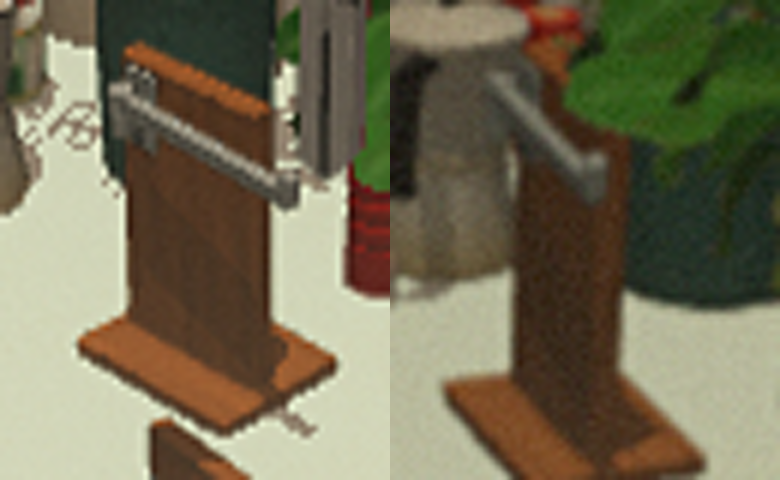

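```bash
python3 - <<'E'
from h import *
P={'hinge':((120,97),(107,85)),'tiptop':((290,176),(207,153)),'tipmid':((284,192),(202,180))}
for k,(a,b) in P.items():
    A=(a[0]/6+215-.4,a[1]/6+125-.4);B=(b[0]/6+245-.4,b[1]/6+125-.4)
    X=tri([ray('scene',*A),ray('side',*B)]);print(k,X,proj('scene',X)-A,proj('side',X)-B,[onz('scene',*A,z)[:2] for z in(.184,.208)])
L=onz('scene',125/6+214.6,62/6+124.6,.203);R=onz('scene',268/6+214.6,118/6+124.6,.203);print(L,R,np.linalg.norm(L-R),np.degrees(np.arctan2(*(L-R)[1::-1])))
for u,v in((80,352),(225,428),(335,365)):print(onz('scene',u/6+214.6,v/6+124.6,.005))
E
```

```text
hinge [0.6216 0.071  0.1886] [-0.0683  0.1545] [ 0.1116 -0.1555] [array([0.6276, 0.078 ]), array([0.6005, 0.0451])]
tiptop [ 0.6206 -0.0739  0.2019] [ 0.0995 -0.2185] [-0.1669  0.228 ] [array([ 0.6398, -0.053 ]), array([ 0.6124, -0.0821])]
tipmid [ 0.622  -0.0671  0.1869] [-0.0387  0.0869] [ 0.0656 -0.0906] [array([ 0.6258, -0.0632]), array([ 0.5987, -0.092 ])]
[0.6347 0.0811 0.203 ] [ 0.6518 -0.022   0.203 ] 0.10447748524702201 99.41321948684015
[0.6061 0.098  0.005 ]
[ 0.6187 -0.0214  0.005 ]
[ 0.7123 -0.018   0.005 ]
```

```bash
python3 - <<'E'
from h import *
o3=pickle.load(open('o3.pkl','rb'));w=cv2.imread('pics/w3.png')
h=cv2.cvtColor(w,cv2.COLOR_BGR2HSV);m=cv2.inRange(h,(35,90,30),(85,255,255));n,l,s,c=cv2.connectedComponentsWithStats(m)
k=1+s[1:,4].argmax();print(s[k])
ys,xs=np.nonzero(l==k)
for i in(xs.argmin(),ys.argmax(),xs.argmax()):
    print(xs[i],ys[i],[onz('wrist',xs[i],ys[i],z,o3)[:2] for z in(.2,.25,.3,.35)])
print('stem base',onz('scene',316,193,0),onz('side',343,217,0))
sd=cv2.imread('pics/s3.png');h=cv2.cvtColor(sd,cv2.COLOR_BGR2HSV);m=cv2.inRange(h,(35,90,30),(85,255,255));n,l,s,c=cv2.connectedComponentsWithStats(m)
k=1+s[1:,4].argmax();ys,xs=np.nonzero(l==k)
for i in(xs.argmin(),):
    p,d=ray('side',xs[i],ys[i]);print(xs[i],ys[i],[(p+d*(y-p[1])/d[1]) for y in(-.1,-.05,0,.05,.1,.15)])
E
```

```text
[ 184    0  212   59 6928]
184 0 [array([ 0.614 , -0.1115]), array([ 0.6003, -0.1305]), array([ 0.5867, -0.1495]), array([ 0.5731, -0.1686])]
214 58 [array([ 0.5745, -0.1643]), array([ 0.5667, -0.1755]), array([ 0.559 , -0.1866]), array([ 0.5512, -0.1978])]
395 0 [array([ 0.7133, -0.3219]), array([ 0.6849, -0.3096]), array([ 0.6565, -0.2973]), array([ 0.6281, -0.2851])]
stem base [ 0.8054 -0.1581  0.    ] [ 0.807  -0.1379  0.    ]
274 140 [array([ 0.595 , -0.1   ,  0.2426]), array([ 0.6137, -0.05  ,  0.2246]), array([0.6324, 0.    , 0.2066]), array([0.6511, 0.05  , 0.1886]), array([0.6698, 0.1   , 0.1706]), array([0.6885, 0.15  , 0.1527])]
```

```bash
python3 - <<'E'
from h import *
o3=pickle.load(open('o3.pkl','rb'));c=cv2.imread('pics/c3.png');s=cv2.imread('pics/s3.png')
def g(im,p):
    u,v=np.round(p).astype(int)
    if not(0<=u<512 and 0<=v<384):return 'out'
    x=cv2.cvtColor(im[v:v+1,u:u+1],cv2.COLOR_BGR2HSV)[0,0];return ('G' if 35<=x[0]<=85 and x[1]>80 else '-')
for uv in((190,10),(214,55),(235,35),(290,35),(330,50),(370,10)):
    p,d=ray('wrist',*uv,o3);print(uv)
    for z in np.arange(.05,.52,.025):
        X=p+d*(z-p[2])/d[2];a,b=proj('scene',X),proj('side',X)
        if g(s,b)!='-' and g(c,a)!='-':print('  ',X,a.round(),g(c,a),b.round(),g(s,b))
E
```

```text
(190, 10)
(214, 55)
(235, 35)
   [ 0.594  -0.1859  0.25  ] [282. 157.] G [285. 148.] G
   [ 0.5877 -0.1905  0.275 ] [282. 151.] G [284. 139.] G
   [ 0.5815 -0.1952  0.3   ] [282. 145.] G [283. 130.] G
   [ 0.5752 -0.1999  0.325 ] [282. 139.] G [282. 121.] G
(290, 35)
   [ 0.6084 -0.2344  0.275 ] [297. 155.] G [299. 144.] G
   [ 0.6002 -0.2348  0.3   ] [296. 148.] G [296. 135.] G
   [ 0.592  -0.2353  0.325 ] [295. 142.] G [294. 125.] G
(330, 50)
   [ 0.613  -0.2721  0.275 ] [308. 159.] G [307. 149.] G
   [ 0.6044 -0.269   0.3   ] [306. 152.] G [304. 139.] G
   [ 0.5957 -0.2659  0.325 ] [303. 145.] G [300. 128.] G
   [ 0.587  -0.2627  0.35  ] [301. 138.] G [297. 118.] G
(370, 10)
   [ 0.6424 -0.2834  0.3   ] [318. 149.] G [321. 140.] G
   [ 0.6297 -0.2787  0.325 ] [315. 143.] G [316. 129.] G
   [ 0.617  -0.2741  0.35  ] [311. 136.] G [311. 118.] G
```

The nearby flower leaves may be solid, so I'll approach the bar with a tilted tool from the robot side. First I turn the tool so y lies along the pail's x, and move closer.

Request:
move_arm:
  steps:
    - {"xyz": [0.1,-0.12,-0.27],"angular": [0,0,-0.056],"fingers": 0}
    - {"xyz": [0.2,-0.24,-0.27],"angular": [0,0,-0.112],"fingers": 0}
    - {"xyz": [0.3,-0.36,-0.27],"angular": [0,0,-0.168],"fingers": 0}
    - {"xyz": [0.4,-0.48,-0.27],"angular": [0,0,-0.224],"fingers": 0}
    - {"xyz": [0.52,-0.6,-0.27],"angular": [0,0,-0.28],"fingers": 0}
    - {"xyz": [0.64,-0.73,-0.27],"angular": [0,0,-0.337],"fingers": 0}
    - {"xyz": [0.64,-0.73,-0.27],"angular": [0,0,-0.337],"fingers": 0}
    - {"xyz": [0.64,-0.73,-0.27],"angular": [0,0,-0.337],"fingers": 0}
    - {"xyz": [0.64,-0.73,-0.27],"angular": [0,0,-0.337],"fingers": 0}
    - {"xyz": [0.64,-0.73,-0.27],"angular": [0,0,-0.337],"fingers": 0}

```text
time: 4.2
tool_pos: [0.499, -0.1307, 0.3624]
orientation: [[0.073, 0.997, -0.0], [0.997, -0.073, -0.0], [-0.0, -0.0, -1.0]]
ft_force: [0.3, 1.4, 0.1]
finger_gap: 0.006
finger_force: 0.0
```

```bash
python3 - <<'E'
from h import *
o=get_obs();w=grab_frame('wrist');cv2.imwrite('pics/w4.png',w);pickle.dump(o,open('o4.pkl','wb'))
c=grab_frame('scene');s=grab_frame('side');cv2.imwrite('pics/c4.png',c);cv2.imwrite('pics/s4.png',s)
print(o['q'],o['tool_pos'])
m=np.vstack([np.hstack([cv2.resize(w,(400,300)),cv2.resize(c[60:210,200:400],(400,300))]),np.hstack([cv2.resize(s[50:200,230:430],(400,300)),np.zeros((300,400,3),np.uint8)])])
cv2.imwrite('pics/m4.png',m)
E
```

```text
[-0.4239  0.0004  1.3841 -0.0002  1.7571 -0.351 ] [ 0.499  -0.1307  0.3624]
```

View pics/m4.png

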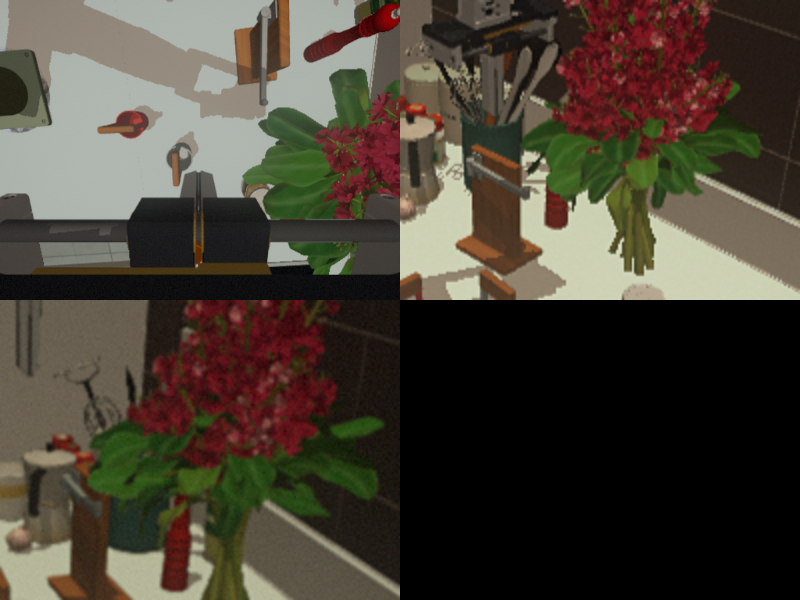

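The wrist view (top left) shows the hook tip at (264,102) and the hinge at (267,10), with leaves just beyond the tip at (335,75) and (262,122).

```bash
python3 - <<'E'
from h import *
o=pickle.load(open('o4.pkl','rb'));w=cv2.imread('pics/w4.png')
f=1.28
for nm,u,v,z in(('tiptop',264,103,.202),('bar hinge',266,12,.19),('boardTL',275,0,.203),('board R front',263,80,.01),('leaf a',333,72,.27),('leaf a2',333,72,.32),('leaf b',262,122,.27),('leaf b2',262,122,.32),('leafc',247,145,.27)):print(nm,onz('wrist',u*f,v*f,z,o))
r=wood(w)[0:120,290:380];ys,xs=np.nonzero(r);print(xs.min()+290,xs.max()+290,ys.max())
h=cv2.cvtColor(w,cv2.COLOR_BGR2HSV)
cv2.imwrite('pics/w4c.png',cv2.resize(w[0:150,280:460],None,fx=4,fy=4,interpolation=2))
E
```

```text
tiptop [ 0.6185 -0.0725  0.202 ]
bar hinge [0.6247 0.0726 0.19  ]
boardTL [0.6345 0.0838 0.203 ]
board R front [ 0.6748 -0.0209  0.01  ]
leaf a [ 0.693 -0.035  0.27 ]
leaf a2 [ 0.662 -0.039  0.32 ]
leaf b [ 0.5947 -0.0972  0.27  ]
leaf b2 [ 0.5798 -0.091   0.32  ]
leafc [ 0.5722 -0.1302  0.27  ]
301 370 107
```

View pics/w4c.png

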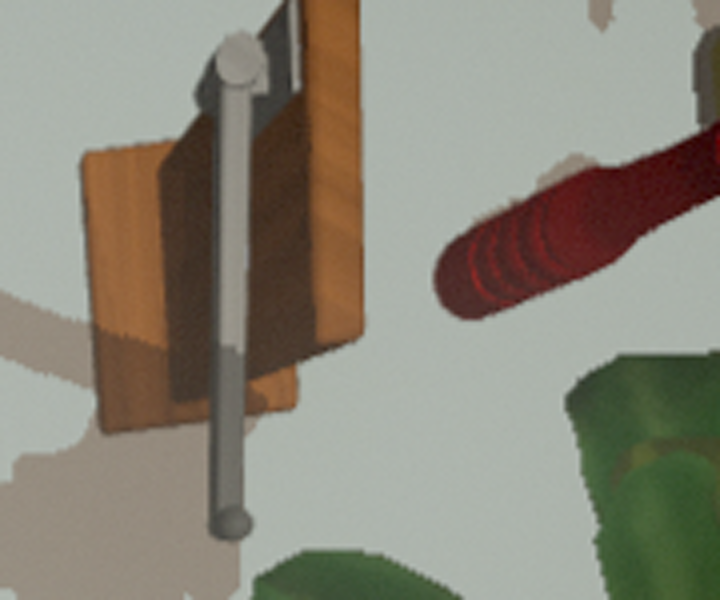

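The crop shows the pivot cap at (242,58), the tip at (233,522) and the board's right top corners at (318,352) and (362,332). I'll tilt the tool to hover and refine the hinge.

```bash
python3 - <<'E'
from h import *
o=pickle.load(open('o4.pkl','rb'))
g=lambda u,v,z:onz('wrist',u/4+279.6,v/4-.4,z,o)[:2]
print('cap',g(242,58,.197),g(242,58,.204),'tip',g(233,522,.202))
A,B,C,D=g(306,0,.203),g(318,352,.203),g(362,332,.203),g(360,0,.203)
for p,q in((A,B),(D,C)):print(p,q,np.degrees(np.arctan2(*(p-q)[::-1])))
a,b=g(85,158,.012),g(103,430,.012);print('foot',a,b,np.linalg.norm(a-b),np.degrees(np.arctan2(*(a-b)[::-1])))
E
```

```text
cap [0.622  0.0717] [0.6198 0.0693] tip [ 0.6184 -0.0701]
[0.6395 0.0838] [ 0.6457 -0.0176] 93.50528373655966
[0.656  0.0826] [ 0.66   -0.0125] 92.39137462385486
foot [0.6054 0.0989] [ 0.611  -0.0254] 0.12442575828735764 92.54453786147579
```

Request:
move_arm:
  steps:
    - {"xyz": [0.3,0,0],"angular": [-0.04,0,0],"fingers": 0}
    - {"xyz": [0.6,0.1,0],"angular": [-0.09,0,0],"fingers": 0}
    - {"xyz": [0.67,0.3,0.1],"angular": [-0.14,0,0],"fingers": 0}
    - {"xyz": [0.67,0.5,0.3],"angular": [-0.194,0,0],"fingers": 0}
    - {"xyz": [0.67,0.58,0.57],"angular": [-0.194,0,0],"fingers": 0}
    - {"xyz": [0.67,0.58,0.57],"angular": [-0.194,0,0],"fingers": 0}
    - {"xyz": [0.67,0.58,0.57],"angular": [-0.194,0,0],"fingers": 0}
    - {"xyz": [0.67,0.58,0.57],"angular": [-0.194,0,0],"fingers": 0}
    - {"xyz": [0.67,0.58,0.57],"angular": [-0.194,0,0],"fingers": 0}
    - {"xyz": [0.67,0.58,0.57],"angular": [-0.194,0,0],"fingers": 0}

```text
time: 5.6
tool_pos: [0.5935, -0.0361, 0.2781]
orientation: [[0.071, 0.817, 0.572], [0.997, -0.058, -0.041], [-0.0, 0.574, -0.819]]
ft_force: [-0.0, -0.5, -0.1]
finger_gap: 0.007
finger_force: 0.0
```

Request:
move_arm:
  steps:
    - {"xyz": [0,0,0.2],"angular": [0,0,0],"fingers": 0}
    - {"xyz": [0,0,0.4],"angular": [0,0,0],"fingers": 0}
    - {"xyz": [0,0,0.6],"angular": [0,0,0],"fingers": 0}
    - {"xyz": [0,0,0.75],"angular": [0,0,0],"fingers": 0}
    - {"xyz": [0,0,0.87],"angular": [0,0,0],"fingers": 0}
    - {"xyz": [0,0,0.87],"angular": [0,0,0],"fingers": 0}
    - {"xyz": [0,0,0.87],"angular": [0,0,0],"fingers": 0}
    - {"xyz": [0,0,0.87],"angular": [0,0,0],"fingers": 0}
    - {"xyz": [0,0,0.87],"angular": [0,0,0],"fingers": 0}
    - {"xyz": [0,0,0.87],"angular": [0,0,0],"fingers": 0}

```text
time: 6.85
tool_pos: [0.6677, -0.0413, 0.1706]
orientation: [[0.071, 0.817, 0.572], [0.997, -0.058, -0.041], [-0.0, 0.573, -0.819]]
ft_force: [0.7, 0.5, 0.9]
finger_gap: 0.008
finger_force: 0.0
```

```bash
python3 - <<'E'
from h import *
o=get_obs();R=o['orientation'];p0=o['tool_pos'];H=np.array([.622,.071])
for t in(5,15,25,35,45,55,65,75,82,88,90):
    a=np.radians(t);u=np.array([-np.sin(a),-np.cos(a)]);n=np.array([np.cos(a),-np.sin(a)])
    f=H+.113*u+(.005+.0153*np.cos(a)+.009*np.sin(a))*n+[.0094,-.0007]
    print(t,f,(R.T@(np.r_[f,.171]-p0)/.15).round(2))
E
```

```text
5 [ 0.6425 -0.0441] [-0.03 -0.13 -0.1 ]
15 [ 0.6235 -0.0446] [-0.04 -0.24 -0.17]
25 [ 0.6042 -0.0417] [-0.03 -0.34 -0.24]
35 [ 0.5852 -0.0353] [ 0.   -0.45 -0.32]
45 [ 0.5672 -0.0253] [ 0.06 -0.55 -0.39]
55 [ 0.551  -0.0118] [ 0.14 -0.65 -0.46]
65 [0.5373 0.0048] [ 0.24 -0.73 -0.51]
75 [0.5268 0.024 ] [ 0.37 -0.79 -0.56]
82 [0.5217 0.0387] [ 0.46 -0.82 -0.58]
88 [0.519  0.0518] [ 0.55 -0.84 -0.59]
90 [0.5184 0.0563] [ 0.58 -0.85 -0.6 ]
```

Request:
move_arm:
  steps:
    - {"xyz": [-0.03,-0.13,-0.1],"angular": [0,0,0],"fingers": 0}
    - {"xyz": [-0.04,-0.24,-0.17],"angular": [0,0,0],"fingers": 0}
    - {"xyz": [-0.03,-0.34,-0.24],"angular": [0,0,0],"fingers": 0}
    - {"xyz": [0,-0.45,-0.32],"angular": [0,0,0],"fingers": 0}
    - {"xyz": [0.06,-0.55,-0.39],"angular": [0,0,0],"fingers": 0}
    - {"xyz": [0.14,-0.65,-0.46],"angular": [0,0,0],"fingers": 0}
    - {"xyz": [0.24,-0.73,-0.51],"angular": [0,0,0],"fingers": 0}
    - {"xyz": [0.37,-0.79,-0.56],"angular": [0,0,0],"fingers": 0}
    - {"xyz": [0.46,-0.82,-0.58],"angular": [0,0,0],"fingers": 0}
    - {"xyz": [0.46,-0.82,-0.58],"angular": [0,0,0],"fingers": 0}

```text
time: 8.1
tool_pos: [0.522, 0.0392, 0.1711]
orientation: [[0.069, 0.818, 0.571], [0.998, -0.056, -0.04], [-0.0, 0.573, -0.82]]
ft_force: [-0.1, -0.2, 0.4]
finger_gap: 0.004
finger_force: 0.0
```

Request:
move_arm:
  steps:
    - {"xyz": [0.02,0,0],"angular": [0,0,0],"fingers": 0}
    - {"xyz": [0.04,0,0],"angular": [0,0,0],"fingers": 0}
    - {"xyz": [0.05,0,0],"angular": [0,0,0],"fingers": 0}
    - {"xyz": [0.06,0,0],"angular": [0,0,0],"fingers": 0}
    - {"xyz": [0.07,0,0],"angular": [0,0,0],"fingers": 0}
    - {"xyz": [0.08,0,0],"angular": [0,0,0],"fingers": 0}
    - {"xyz": [0.09,0,0],"angular": [0,0,0],"fingers": 0}
    - {"xyz": [0.1,0,0],"angular": [0,0,0],"fingers": 0}
    - {"xyz": [0.1,0,0],"angular": [0,0,0],"fingers": 0}
    - {"xyz": [0.1,0,0],"angular": [0,0,0],"fingers": 0}

```text
time: 9.35
tool_pos: [0.5233, 0.0533, 0.1709]
orientation: [[0.071, 0.818, 0.571], [0.997, -0.058, -0.041], [-0.0, 0.572, -0.82]]
ft_force: [0.1, 0.4, -0.4]
finger_gap: 0.002
finger_force: 0.0
```

```bash
python3 - <<'E'
from h import *
s=grab_frame('side');c=grab_frame('scene');w=grab_frame('wrist')
for n,i in zip('scw',(s,c,w)):cv2.imwrite(f'pics/{n}5.png',i)
o=get_obs();pickle.dump(o,open('o5.pkl','wb'));print(o['tool_pos'],o['ft_force'])
E
```

```text
[0.5233 0.0532 0.1709] [ 1.1271 -0.0636 -0.1748]
```

No stop force yet, so I push further in small steps.

Request:
move_arm:
  steps:
    - {"xyz": [0.01,0,0],"angular": [0,0,0],"fingers": 0}
    - {"xyz": [0.01,0,0],"angular": [0,0,0],"fingers": 0}
    - {"xyz": [0.02,0,0],"angular": [0,0,0],"fingers": 0}
    - {"xyz": [0.02,0,0],"angular": [0,0,0],"fingers": 0}
    - {"xyz": [0.03,0,0],"angular": [0,0,0],"fingers": 0}
    - {"xyz": [0.03,0,0],"angular": [0,0,0],"fingers": 0}
    - {"xyz": [0.04,0,0],"angular": [0,0,0],"fingers": 0}
    - {"xyz": [0.04,0,0],"angular": [0,0,0],"fingers": 0}
    - {"xyz": [0.04,0,0],"angular": [0,0,0],"fingers": 0}
    - {"xyz": [0.04,0,0],"angular": [0,0,0],"fingers": 0}

```text
time: 10.75
tool_pos: [0.5237, 0.0593, 0.1709]
orientation: [[0.071, 0.818, 0.571], [0.997, -0.058, -0.041], [-0.0, 0.572, -0.82]]
ft_force: [-0.2, -0.4, 0.1]
finger_gap: 0.004
finger_force: 0.0
```

```bash
python3 - <<'E'
from h import *
c=grab_frame('scene');s=grab_frame('side');o=get_obs();w=grab_frame('wrist');cv2.imwrite('pics/w6.png',w)
cv2.imwrite('pics/c6.png',c);cv2.imwrite('pics/s6.png',s);pickle.dump(o,open('o6.pkl','wb'))
c4=cv2.imread('pics/c4.png');s4=cv2.imread('pics/s4.png')
H=np.array([.622,.071,.19])
def col(im,p):
    u,v=np.round(p).astype(int);return im[v,u].tolist()
for r in(.05,.08,.11,.135):
    X=H+[-.0*r,-r,0];print('old',r,col(c4,proj('scene',X)),col(c,proj('scene',X)),col(s4,proj('side',X)),col(s,proj('side',X)))
for r in(.03,.06,.09,.12,.144):
    X=H+[-r,-.06*r,0];print('new',r,col(c4,proj('scene',X)),col(c,proj('scene',X)),col(s4,proj('side',X)),col(s,proj('side',X)),proj('side',X),proj('scene',X))
print(proj('wrist',H,o),proj('wrist',H+[-.144,-.009,0],o))
E
```

```text
old 0.05 [125, 142, 148] [129, 148, 154] [101, 116, 117] [100, 115, 117]
old 0.08 [121, 137, 145] [128, 145, 152] [97, 116, 115] [93, 112, 113]
old 0.11 [73, 85, 89] [127, 145, 151] [51, 60, 64] [91, 108, 113]
old 0.135 [64, 74, 77] [77, 90, 92] [57, 64, 65] [66, 76, 80]
new 0.03 [176, 206, 202] [178, 207, 202] [60, 74, 79] [58, 77, 79] [253.4806 139.1088] [228.2572 143.6479]
new 0.06 [183, 211, 208] [187, 215, 212] [50, 59, 61] [42, 50, 55] [244.1426 140.0727] [221.7611 146.8405]
new 0.09 [78, 94, 106] [76, 96, 107] [81, 100, 110] [81, 98, 110] [234.6756 141.0498] [215.1258 150.1016]
new 0.12 [45, 56, 60] [81, 92, 100] [47, 86, 100] [39, 74, 91] [225.0769 142.0406] [208.3468 153.4333]
new 0.144 [92, 115, 132] [96, 120, 135] [153, 181, 180] [153, 182, 182] [217.3013 142.8431] [202.8169 156.151 ]
[346.0517 183.8592] [215.6122 234.6301]
```

The sampled colours show the bar still at its folded place. I'll use the last picture on this, with several views in one.

```bash
python3 - <<'E'
from h import *
c=cv2.imread('pics/c6.png');s=cv2.imread('pics/s6.png');w=cv2.imread('pics/w6.png')
o=get_obs()
print('tcp px',proj('scene',o['tool_pos']),proj('side',o['tool_pos']))
t=lambda i,x,y:cv2.resize(i[y:y+90,x:x+120],(400,300),interpolation=2)
cv2.imwrite('pics/m6.png',np.vstack([np.hstack([t(c,180,110),t(s,190,90)]),np.hstack([cv2.resize(w,(400,300)),cv2.resize(w[100:290,220:470],(400,300),interpolation=2)])]))
E
```

```text
tcp px [214.6573 156.6159] [232.5371 148.0369]
```

View pics/m6.png

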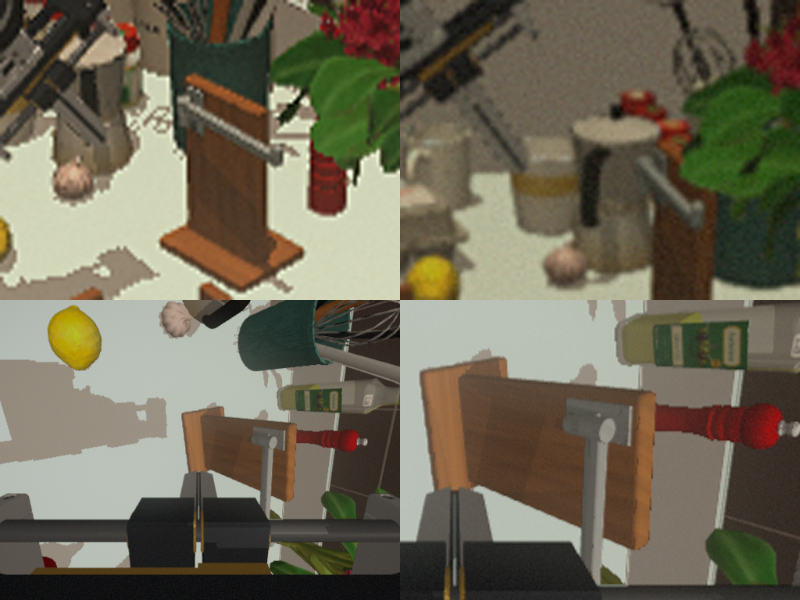

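The bar is untouched. The fingertips, seen at scene (211.5,155) and side (227.5,141), end above the computed TCP, so they passed over it. I'll triangulate them.

```bash
python3 - <<'E'
from h import *
o=get_obs()
for A,B in(((211.5,155),(227.5,141)),((211.5,154),(227.5,141)),((212,155.5),(228,142))):
    X=tri([ray('scene',*A),ray('side',*B)]);print(X,proj('scene',X)-A,proj('side',X)-B,o['orientation'].T@(X-o['tool_pos']))
for n,f in(('scene','c3'),('side','s3')):
    o3=pickle.load(open('o3.pkl','rb'))
    # lowest fingertip at vertical pose: scan column near projected TCP
    im=cv2.imread(f'pics/{f}.png');p=proj(n,o3['tool_pos']);u,v=p.round().astype(int);print(f,p)
    for k in range(-8,7):print(k,im[v+k,u-1:u+2].mean(1).round().tolist(),end=' ')
    print()
E
```

```text
[0.5021 0.0442 0.1966] [ 0.4387 -1.032 ] [-0.7341  1.02  ] [-0.0166 -0.0021 -0.0328]
[0.5038 0.0474 0.1967] [ 0.2556 -0.6089] [-0.4291  0.6024] [-0.0133 -0.0008 -0.032 ]
[0.5038 0.0442 0.1937] [ 0.398 -0.94 ] [-0.6676  0.9297] [-0.0165 -0.0024 -0.0294]
c3 [269.302  163.9692]
-8 [141.0, 138.0, 206.0] -7 [205.0, 205.0, 203.0] -6 [202.0, 203.0, 200.0] -5 [201.0, 199.0, 200.0] -4 [199.0, 199.0, 200.0] -3 [201.0, 200.0, 202.0] -2 [199.0, 202.0, 203.0] -1 [200.0, 199.0, 200.0] 0 [202.0, 203.0, 203.0] 1 [199.0, 202.0, 203.0] 2 [201.0, 202.0, 200.0] 3 [200.0, 201.0, 204.0] 4 [201.0, 199.0, 203.0] 5 [202.0, 203.0, 202.0] 6 [203.0, 201.0, 203.0] 
s3 [243.4354 134.6377]
-8 [125.0, 140.0, 136.0] -7 [127.0, 141.0, 136.0] -6 [113.0, 132.0, 138.0] -5 [79.0, 99.0, 122.0] -4 [65.0, 72.0, 95.0] -3 [58.0, 61.0, 66.0] -2 [55.0, 56.0, 60.0] -1 [69.0, 53.0, 59.0] 0 [78.0, 60.0, 59.0] 1 [83.0, 62.0, 67.0] 2 [79.0, 56.0, 51.0] 3 [73.0, 62.0, 50.0] 4 [71.0, 60.0, 57.0] 5 [81.0, 64.0, 56.0] 6 [81.0, 62.0, 47.0]
```

```bash
python3 - <<'E'
from h import *
for A,B in(((298,291),(181,265)),((255,280),(150,243))):
    X=tri([ray('scene',*A),ray('side',*B)]);print(X,proj('scene',X)-A,proj('side',X)-B)
# lowest shut fingertip in c3/s3: dark grey vs bright; print gray patch
o3=pickle.load(open('o3.pkl','rb'));print(o3['tool_pos'])
for f,(u,v) in(('c3',(269,156)),('s3',(243,130))):
    im=cv2.cvtColor(cv2.imread(f'pics/{f}.png'),cv2.COLOR_BGR2GRAY);print(f);print(im[v-14:v+6,u-10:u+9])
E
```

```text
[ 0.2658 -0.5679  0.2074] [-0.0239  0.113 ] [ 0.0841 -0.1335]
[ 0.2246 -0.4707  0.1982] [ 0.0824 -0.3527] [-0.2571  0.3904]
[ 0.459 -0.27   0.322]
c3
[[ 69 109 208 205 129  92  89  95  97  53  35  96  95  93  92  80  79  85
   92]
 [ 79  74 129 149 150  85  89  94  94  54  40  95  92  92  89  80  81  86
   86]
 [ 48  75 131 211 209  29  94  95  94  52  53  97  92  92  86  82  80  80
   81]
 [ 52  79 133 131  58  27  93  94  97  51  53  96  93  94  88  82  78  84
   83]
 [ 52  79 134 135 136  34  94  93  98  52  52  96  93  92  83  81  66  85
   81]
 [ 54  79 135 131 135  73  93  93  98  52  52  94  93  95  81  80  64  84
   82]
 [ 55  79 136 130 151 142  92  92  96  52  54  97  95  93  83  80  66  82
   84]
 [ 52  78 134 130 213 134  92  94  95  53  51  98  94  98  83  81  72  81
   82]
 [ 53  78 132 130 128  94  89  92  98  53  54  96  95  96  83  84  83  81
   80]
 [ 49  79 155 149 149 133 106  92  95  55  53  94  97  95  81  83  81  79
   87]
 [ 54  75 215 210 208 209 154 106  93  53  53  95  91 109  55  82  83  85
   93]
 [ 93  90 128 131 141  90 131 154  97  57  53  98 114 164  
[... 1594 characters left out ...]
  98 108 130 146 142 140 143 141 141 143 140
  152]
 [102 101 101  98 106 104 100  92  96 132 146 142 145 143 141 142 144 146
  147]
 [ 99  98  99  97 101 101  98  96  77 117 137 144 141 138 143 147 142 149
  149]
 [106 106 105 103 104 100 101  92  84  82 104 128 138 140 142 143 147 150
  148]
 [116 114 117 118 120 118 110 109  92  67  76  99 107 119 125 134 141 146
  148]
 [135 133 132 132 129 130 125 120  93  60  64  69  85  88  96 104 106 121
  129]
 [136 134 128 135 132 131 124 125  99  58  58  62  64  77  73  74  67  87
   98]
 [133 131 137 134 136 135 126 126 110  73  54  62  70  71  66  50  40  45
   60]
 [134 132 134 134 129 131 125 131 113  82  62  61  68  64  47  39  31  30
   27]]
```

The real fingertips end about 31 mm behind the reported TCP, in both the vertical and tilted poses, so I'll correct every depth by that. Now going back behind the bar, deeper.

Request:
move_arm:
  steps:
    - {"xyz": [0,0,-0.15],"angular": [0,0,0],"fingers": 0}
    - {"xyz": [-0.15,0.2,0],"angular": [0,0,0],"fingers": 0}
    - {"xyz": [-0.3,0.45,0.1],"angular": [0,0,0],"fingers": 0}
    - {"xyz": [-0.45,0.65,0.2],"angular": [0,0,0],"fingers": 0}
    - {"xyz": [-0.6,0.82,0.31],"angular": [0,0,0],"fingers": 0}
    - {"xyz": [-0.6,0.82,0.31],"angular": [0,0,0],"fingers": 0}
    - {"xyz": [-0.6,0.82,0.5],"angular": [0,0,0],"fingers": 0}
    - {"xyz": [-0.6,0.82,0.65],"angular": [0,0,0],"fingers": 0}
    - {"xyz": [-0.6,0.82,0.8],"angular": [0,0,0],"fingers": 0}
    - {"xyz": [-0.6,0.82,0.8],"angular": [0,0,0],"fingers": 0}

```text
time: 12.15
tool_pos: [0.6845, -0.0413, 0.1402]
orientation: [[0.07, 0.821, 0.567], [0.998, -0.058, -0.039], [0.001, 0.568, -0.823]]
ft_force: [-0.4, 0.1, -0.2]
finger_gap: 0.003
finger_force: 0.0
```

Request:
move_arm:
  steps:
    - {"xyz": [-0.03,-0.11,-0.08],"angular": [0,0,0],"fingers": 0}
    - {"xyz": [-0.04,-0.22,-0.15],"angular": [0,0,0],"fingers": 0}
    - {"xyz": [-0.03,-0.32,-0.22],"angular": [0,0,0],"fingers": 0}
    - {"xyz": [0,-0.43,-0.3],"angular": [0,0,0],"fingers": 0}
    - {"xyz": [0.06,-0.53,-0.37],"angular": [0,0,0],"fingers": 0}
    - {"xyz": [0.14,-0.63,-0.44],"angular": [0,0,0],"fingers": 0}
    - {"xyz": [0.24,-0.71,-0.49],"angular": [0,0,0],"fingers": 0}
    - {"xyz": [0.37,-0.77,-0.54],"angular": [0,0,0],"fingers": 0}
    - {"xyz": [0.46,-0.8,-0.56],"angular": [0,0,0],"fingers": 0}
    - {"xyz": [0.46,-0.8,-0.56],"angular": [0,0,0],"fingers": 0}

```text
time: 13.4
tool_pos: [0.5447, 0.0378, 0.1441]
orientation: [[0.069, 0.817, 0.572], [0.998, -0.056, -0.04], [-0.0, 0.574, -0.819]]
ft_force: [-0.4, -1.5, -0.5]
finger_gap: 0.003
finger_force: 0.0
```

```bash
python3 - <<'E'
from h import *
c=grab_frame('scene');s=grab_frame('side');H=np.array([.622,.071,.19])
for r in(.05,.08,.11):
    X=H+[-.0*r,-r,0]
    for n,i in(('scene',c),('side',s)):
        u,v=proj(n,X).round().astype(int);print('old',r,n,i[v,u])
o=get_obs();print(o['tool_pos'],o['ft_force'])
E
```

```text
old 0.05 scene [31 53 83]
old 0.05 side [57 72 68]
old 0.08 scene [30 48 74]
old 0.08 side [18 35 57]
old 0.11 scene [33 55 85]
old 0.11 side [17 36 57]
[0.5451 0.0369 0.1437] [-0.0233 -0.3287 -0.3904]
```

The bar has moved, since wood is now visible at its old place. Pushing to the stop.

Request:
move_arm:
  steps:
    - {"xyz": [0.02,0,0],"angular": [0,0,0],"fingers": 0}
    - {"xyz": [0.04,0,0],"angular": [0,0,0],"fingers": 0}
    - {"xyz": [0.05,0,0],"angular": [0,0,0],"fingers": 0}
    - {"xyz": [0.06,0,0],"angular": [0,0,0],"fingers": 0}
    - {"xyz": [0.07,0,0],"angular": [0,0,0],"fingers": 0}
    - {"xyz": [0.08,0,0],"angular": [0,0,0],"fingers": 0}
    - {"xyz": [0.08,0,0],"angular": [0,0,0],"fingers": 0}
    - {"xyz": [0.08,0,0],"angular": [0,0,0],"fingers": 0}
    - {"xyz": [0.08,0,0],"angular": [0,0,0],"fingers": 0}
    - {"xyz": [0.08,0,0],"angular": [0,0,0],"fingers": 0}

```text
time: 14.75
tool_pos: [0.5462, 0.0487, 0.1432]
orientation: [[0.071, 0.818, 0.571], [0.997, -0.059, -0.041], [0.0, 0.573, -0.82]]
ft_force: [0.3, 0.0, 0.1]
finger_gap: -0.0
finger_force: 0.0
```

Request:
move_arm:
  steps:
    - {"xyz": [0.01,0,0],"angular": [0,0,0],"fingers": 0}
    - {"xyz": [0.02,0,0],"angular": [0,0,0],"fingers": 0}
    - {"xyz": [0.03,0,0],"angular": [0,0,0],"fingers": 0}
    - {"xyz": [0.04,0,0],"angular": [0,0,0],"fingers": 0}
    - {"xyz": [0.05,0,0],"angular": [0,0,0],"fingers": 0}
    - {"xyz": [0.06,0,0],"angular": [0,0,0],"fingers": 0}
    - {"xyz": [0.06,0,0],"angular": [0,0,0],"fingers": 0}
    - {"xyz": [0.06,0,0],"angular": [0,0,0],"fingers": 0}
    - {"xyz": [0.06,0,0],"angular": [0,0,0],"fingers": 0}
    - {"xyz": [0.06,0,0],"angular": [0,0,0],"fingers": 0}

```text
time: 16.0
tool_pos: [0.5462, 0.0499, 0.143]
orientation: [[0.073, 0.819, 0.569], [0.997, -0.051, -0.054], [-0.015, 0.571, -0.821]]
ft_force: [-8.5, -33.7, 5.3]
finger_gap: 0.006
finger_force: 16.7
```

It is at the stop: 34 N sideways with no further motion. I'll back off, lift, straighten and head for the tall pail with the gripper open.

Request:
move_arm:
  steps:
    - {"xyz": [-0.15,0,0],"angular": [0,0,0],"fingers": 0}
    - {"xyz": [-0.22,0,-0.2],"angular": [0,0,0],"fingers": 0}
    - {"xyz": [-0.3,0,-0.5],"angular": [0,0,0],"fingers": 0}
    - {"xyz": [-0.4,0,-0.8],"angular": [0,0,0],"fingers": 0}
    - {"xyz": [-0.6,0,-1],"angular": [0,0,0],"fingers": 50}
    - {"xyz": [-0.8,0,-1],"angular": [0.05,0,0],"fingers": 100}
    - {"xyz": [-1,0,-1],"angular": [0.1,0,0],"fingers": 100}
    - {"xyz": [-1,0,-1],"angular": [0.15,0,0],"fingers": 100}
    - {"xyz": [-1,0,-1],"angular": [0.194,0,0],"fingers": 100}
    - {"xyz": [-1,0,-1],"angular": [0.194,0,0],"fingers": 100}

```text
time: 17.25
tool_pos: [0.452, -0.0859, 0.2646]
orientation: [[0.07, 0.998, -0.003], [0.998, -0.07, 0.001], [0.001, -0.003, -1.0]]
ft_force: [0.7, 0.1, 0.4]
finger_gap: 0.605
finger_force: 0.0
```

```bash
python3 - <<'E'
from h import *
c=grab_frame('scene');s=grab_frame('side');o=get_obs();w=grab_frame('wrist')
for n,i in zip('csw',(c,s,w)):cv2.imwrite(f'pics/{n}7.png',i)
pickle.dump(o,open('o7.pkl','wb'));print(o['time'],o['tool_pos'],o['orientation'])
print('pail in wrist',proj('wrist',[.446,-.1935,.151],o),'hinge',proj('wrist',[.622,.071,.19],o),'tip',proj('wrist',[.478,.066,.202],o))
n,l,st,ce=cv2.connectedComponentsWithStats(wood(w))
for k in range(1,n):
    if st[k,4]>80:print(st[k],ce[k])
for n_,im,u,v in(('scene',c,248,204),('side',s,229,192)):
    cc,ss,_=comp(im,u,v,5);print(n_,cc,ss)
E
```

```text
17.35 [ 0.4502 -0.0855  0.2654] [[ 0.0707  0.9975 -0.0002]
 [ 0.9975 -0.0707  0.0006]
 [ 0.0006 -0.0002 -1.    ]]
pail in wrist [256.8433 263.6708] hinge [419.9501  25.3839] tip [272.8141  38.6991]
[  342     0   126   129 10377] [406.0448  74.7153]
[187 170  20  16  84] [198.869  176.1786]
[134 197  64  19 805] [164.8646 206.836 ]
[251 245  11  37 361] [256.169 263.072]
[262 321  32  22 274] [281.3066 333.8431]
scene [248.5003 171.809 ] [ 228  132   43   82 1639]
side [229.4113 192.4255] [225 182  10  22 141]
```

The pail sits exactly where predicted. I measure the bar line in this same wrist picture.

```bash
python3 - <<'E'
from h import *
o=pickle.load(open('o7.pkl','rb'));w=cv2.cvtColor(cv2.imread('pics/w7.png'),cv2.COLOR_BGR2GRAY)
print(w[10:75:2,255:346:6])
for n,f in(('scene','c7'),('side','s7')):
    print(f,'tip top, hinge',proj(n,[.478,.066,.2]),proj(n,[.622,.071,.19]))
E
```

```text
[[167 168 168 168 167 169 167 168 168 167 167 167 167 167 166 167]
 [168 169 167 169 168 168 168 169 168 169 168 169 167 169 167 168]
 [170 168 167 167 169 168 168 168 168 167 169 167 168 167 166 168]
 [167 169 167 169 167 169 168 168 167 168 168 167 169 169 168 168]
 [169 169 168 168 170 168 167 169 169 168 168 167 169 167 169 167]
 [168 168 169 168 170 167 167 169 170 167 169 167 168 167 166 168]
 [168 168 169 170 168 168 169 167 169 169 167 168 167 167 168 167]
 [168 168 168 167 169 168 168 168 168 168 168 167 168 166 168 166]
 [168 169 168 169 169 169 169 169 168 167 168 168 169 167 167 168]
 [168 169 169 168 169 168 169 168 170 168 168 168 168 169 153 144]
 [169 169 167 169 168 169 169 170 169 169 168 169 151 121 128 130]
 [168 168 168 169 169 169 170 169 169 169 143 126 129 133 132 132]
 [169 170 169 125 168 170 169 147 128 127 131 134 134 134 132 134]
 [168 168 170 124 165 145 131 130 136 134 134 135 135 137 139 141]
 [169 169 159 134 112 135 137 136 138 137 136 138 141 138 125 111]
 [169 170 126 149 105 139 140 139 139 140 143 136 123  99  78  61]
 [169 167 110 131  94 141 14
[... 527 characters left out ...]
69 168 168 169 148 148 133 131 130 131 129  75]
 [169 168 170 169 169 133 147 147 133 133 132 130 131 130 152 105]
 [170 169 169 170 170 133 133 132 133 131 132 130 131 166 169 106]
 [131 168 169 168 169 133 132 134 133 154 157 168 168 170 170 102]
 [134 132 170 169 170 133 133 160 159 169 169 167 168 169 168  99]
 [133 134 132 170 170 155 170 169 169 170 169 168 169 168 168  96]
 [134 133 134 133 166 170 169 169 169 169 169 169 168 168 169  96]
 [133 135 134 132 147 167 170 169 170 169 168 168 171 169 168  93]
 [133 134 132 134 134 146 170 170 169 168 169 167 169 168 170  96]]
c7 tip top, hinge [201.9394 153.0974] [234.6184 140.5216]
s7 tip top, hinge [216.9752 139.2238] [262.6923 138.158 ]
```

Request:
move_arm:
  steps:
    - {"xyz": [-0.15,-0.05,0],"angular": [0,0,0],"fingers": 100}
    - {"xyz": [-0.35,-0.08,0],"angular": [0,0,0],"fingers": 100}
    - {"xyz": [-0.55,-0.08,0],"angular": [0,0,0],"fingers": 100}
    - {"xyz": [-0.72,-0.08,0.1],"angular": [0,0,0],"fingers": 100}
    - {"xyz": [-0.72,-0.08,0.35],"angular": [0,0,0],"fingers": 100}
    - {"xyz": [-0.72,-0.08,0.6],"angular": [0,0,0],"fingers": 100}
    - {"xyz": [-0.72,-0.08,0.8],"angular": [0,0,0],"fingers": 100}
    - {"xyz": [-0.72,-0.08,1],"angular": [0,0,0],"fingers": 100}
    - {"xyz": [-0.72,-0.08,1],"angular": [0,0,0],"fingers": 100}
    - {"xyz": [-0.72,-0.08,1],"angular": [0,0,0],"fingers": 100}

```text
time: 18.65
tool_pos: [0.4312, -0.1932, 0.1179]
orientation: [[0.071, 0.997, 0.003], [0.997, -0.071, -0.002], [-0.002, 0.003, -1.0]]
ft_force: [0.3, 1.0, 0.7]
finger_gap: 1.0
finger_force: 0.0
```

Request:
move_arm:
  steps:
    - {"xyz": [0,0.05,0.06],"angular": [0,0,0],"fingers": 100}
    - {"xyz": [0,0.1,0.12],"angular": [0,0,0],"fingers": 100}
    - {"xyz": [0,0.1,0.12],"angular": [0,0,0],"fingers": 100}
    - {"xyz": [0,0.1,0.12],"angular": [0,0,0],"fingers": 0}
    - {"xyz": [0,0.1,0.12],"angular": [0,0,0],"fingers": 0}
    - {"xyz": [0,0.1,0.12],"angular": [0,0,0],"fingers": 0}
    - {"xyz": [0,0.1,0.12],"angular": [0,0,0],"fingers": 0}
    - {"xyz": [0,0.1,0.12],"angular": [0,0,0],"fingers": 0}
    - {"xyz": [0,0.1,0.12],"angular": [0,0,0],"fingers": 0}
    - {"xyz": [0,0.1,0.12],"angular": [0,0,0],"fingers": 0}
  newtons: 30

```text
time: 19.9
tool_pos: [0.4457, -0.1938, 0.0981]
orientation: [[0.071, 0.997, 0.0], [0.997, -0.071, -0.0], [0.0, 0.0, -1.0]]
ft_force: [0.2, -0.1, -0.2]
finger_gap: 0.294
finger_force: 0.0
```

```bash
python3 - <<'E'
from h import *
o=pickle.load(open('o7.pkl','rb'))
P=[onz('wrist',u,v,z,o) for u,v,z in((291,40,.19),(339,33,.19),(271,40,.202),(271,42,.202))];print(np.array(P))
print(np.degrees(np.arctan2(*(P[1]-P[0])[1::-1])))
c=get_obs();print(c['tool_pos'],c['finger_gap'],c['finger_force'],c['ft_force'])
E
```

```text
[[0.4968 0.0671 0.19  ]
 [0.5437 0.0699 0.19  ]
 [0.4762 0.065  0.202 ]
 [0.4761 0.0633 0.202 ]]
3.4569369952772737
[ 0.4457 -0.1938  0.0981] 0.2944936864737923 0.0 [ 0.1895 -0.0506 -0.2111]
```

Request:
move_arm:
  steps:
    - {"xyz": [0,0,0],"angular": [0,0,0],"fingers": 0}
    - {"xyz": [0,0,0],"angular": [0,0,0],"fingers": 0}
    - {"xyz": [0,0,0],"angular": [0,0,0],"fingers": 0}
    - {"xyz": [0,0,0],"angular": [0,0,0],"fingers": 0}
    - {"xyz": [0,0,0],"angular": [0,0,0],"fingers": 0}
    - {"xyz": [0,0,-0.1],"angular": [0,0,0],"fingers": 0}
    - {"xyz": [0,0,-0.25],"angular": [0,0,0],"fingers": 0}
    - {"xyz": [0,0,-0.4],"angular": [0,0,0],"fingers": 0}
    - {"xyz": [0,0,-0.55],"angular": [0,0,0],"fingers": 0}
    - {"xyz": [0,0,-0.55],"angular": [0,0,0],"fingers": 0}
  newtons: 30

```text
time: 21.15
tool_pos: [0.4473, -0.1948, 0.1832]
orientation: [[0.071, 0.997, 0.005], [0.997, -0.071, -0.003], [-0.003, 0.005, -1.0]]
ft_force: [-0.3, -0.7, -2.2]
finger_gap: 0.141
finger_force: 30.0
```

```bash
python3 - <<'E'
from h import *
o=get_obs();print(o['tool_pos'],o['finger_gap'],o['finger_force'],o['ft_force'])
s=grab_frame('side');cv2.imwrite('pics/s8.png',s)
X=np.array([.4457,-.1938,.151+.082]);print(proj('side',X))
n,l,st,ce=cv2.connectedComponentsWithStats(wood(s))
for k in range(1,n):
    if st[k,4]>30:print(st[k],ce[k])
E
```

```text
[ 0.4473 -0.1948  0.1832] 0.1413238961553804 29.977475702762604 [-0.2727 -0.7306 -2.1791]
[228.8365 160.7509]
[354  10   9   8  31] [356.6129  14.0968]
[330  19  11  15  50] [334.48  25.34]
[369  25  15  14  67] [376.806   32.6418]
[345  30  22  47 236] [353.7034  50.2966]
[368  38  12  22  85] [372.3412  47.2   ]
[320  40  24  32 203] [330.4631  55.133 ]
[385  41  10  14  38] [390.3947  47.1842]
[380  52   6  12  35] [382.4286  57.4286]
[323  69  11  12  47] [329.1064  74.234 ]
[293  73  42  45 292] [314.2979  97.6541]
[358  73  37  32 220] [374.8818  88.0909]
[346  97  10   7  34] [350.8824 100.2059]
[320 108  61  26 229] [346.559  123.3493]
[ 255  122   42   85 1423] [274.4638 175.2326]
[227 150  19  25 196] [233.9898 163.3878]
[311 153  15  43 193] [318.4352 177.9741]
[165 175  30  63 760] [180.6434 201.5171]
[ 254  222   33   98 2052] [269.2344 275.9893]
[307 241  10  13  71] [311.0704 247.9155]
[367 252  30  24 157] [380.5796 266.1401]
[377 256  16  10  40] [384.075 260.8  ]
```

Gripped at 14 mm opening with 2.2 N hanging. Carrying it to in front of the hook tip.

Request:
move_arm:
  steps:
    - {"xyz": [0.12,-0.09,0],"angular": [0,0,-0.02],"fingers": 0}
    - {"xyz": [0.25,-0.09,0],"angular": [0,0,-0.042],"fingers": 0}
    - {"xyz": [0.38,-0.09,0],"angular": [0,0,-0.042],"fingers": 0}
    - {"xyz": [0.52,-0.09,0],"angular": [0,0,-0.042],"fingers": 0}
    - {"xyz": [0.66,-0.09,0],"angular": [0,0,-0.042],"fingers": 0}
    - {"xyz": [0.78,-0.09,0],"angular": [0,0,-0.042],"fingers": 0}
    - {"xyz": [0.85,-0.09,0],"angular": [0,0,-0.042],"fingers": 0}
    - {"xyz": [0.85,-0.09,0],"angular": [0,0,-0.042],"fingers": 0}
    - {"xyz": [0.85,-0.09,0],"angular": [0,0,-0.042],"fingers": 0}
    - {"xyz": [0.85,-0.09,0],"angular": [0,0,-0.042],"fingers": 0}

```text
time: 22.45
tool_pos: [0.4413, -0.0662, 0.1805]
orientation: [[-0.06, 0.998, -0.0], [0.998, 0.06, -0.0], [-0.0, -0.0, -1.0]]
ft_force: [-1.3, -0.3, -2.0]
finger_gap: 0.15
finger_force: 30.0
```

Request:
move_arm:
  steps:
    - {"xyz": [0.12,0,0],"angular": [0,0,0],"fingers": 0}
    - {"xyz": [0.25,0,0],"angular": [0,0,0],"fingers": 0}
    - {"xyz": [0.38,0,0],"angular": [0,0,0],"fingers": 0}
    - {"xyz": [0.52,0,0],"angular": [0,0,0],"fingers": 0}
    - {"xyz": [0.66,0,0],"angular": [0,0,0],"fingers": 0}
    - {"xyz": [0.78,0,0],"angular": [0,0,0],"fingers": 0}
    - {"xyz": [0.86,0,0],"angular": [0,0,0],"fingers": 0}
    - {"xyz": [0.86,0,0],"angular": [0,0,0],"fingers": 0}
    - {"xyz": [0.86,0,0],"angular": [0,0,0],"fingers": 0}
    - {"xyz": [0.86,0,0],"angular": [0,0,0],"fingers": 0}

```text
time: 23.7
tool_pos: [0.4336, 0.0625, 0.1806]
orientation: [[-0.06, 0.998, -0.0], [0.998, 0.06, -0.0], [-0.0, -0.0, -1.0]]
ft_force: [-0.4, -0.5, -2.2]
finger_gap: 0.148
finger_force: 30.0
```

```bash
python3 - <<'E'
from h import *
o=get_obs();print(o['time'],o['tool_pos'],o['ft_force'],o['finger_gap'])
s=grab_frame('side');c=grab_frame('scene')
cv2.imwrite('pics/s9.png',s);cv2.imwrite('pics/c9.png',c)
p=o['tool_pos']
# predicted pail pts: cup bottom, cup rim sides
M=np.array([p[0],p[1],p[2]-.0981+.084])
for n,i in(('scene',c),('side',s)):
    g=cv2.cvtColor(i,cv2.COLOR_BGR2GRAY);u,v=proj(n,M+[0,0,-.045]).round().astype(int);b=proj(n,M+[0,0,-.084]);print(n,(u,v),'bottom',b)
    print(' row',v,g[v,u-26:u+27:2]);print(' col',u,list(zip(range(v,v+40,2),g[v:v+40:2,u])))
E
```

```text
23.7 [0.4336 0.0625 0.1806] [-0.441  -0.5355 -2.2257] 0.14819149010049476
scene (np.int64(193), np.int64(179)) bottom [194.3467 188.2527]
 row 179 [178 154 160 171 183 173 163 122 205 102  73  75  82  83  79  78  75  69
  86 203 126 129 125 212 206 207 204]
 col 193 [(179, np.uint8(83)), (181, np.uint8(84)), (183, np.uint8(82)), (185, np.uint8(83)), (187, np.uint8(85)), (189, np.uint8(80)), (191, np.uint8(81)), (193, np.uint8(172)), (195, np.uint8(132)), (197, np.uint8(133)), (199, np.uint8(132)), (201, np.uint8(136)), (203, np.uint8(107)), (205, np.uint8(98)), (207, np.uint8(66)), (209, np.uint8(67)), (211, np.uint8(64)), (213, np.uint8(76)), (215, np.uint8(168)), (217, np.uint8(118))]
side (np.int64(203), np.int64(166)) bottom [203.361  177.8462]
 row 166 [ 75  76  68  74  70  56  57  61  62  67  67  69  71  68  67  62  65  63
  94 183 177 180 177 176 180 181 180]
 col 203 [(166, np.uint8(68)), (168, np.uint8(75)), (170, np.uint8(67)), (172, np.uint8(67)), (174, np.uint8(66)), (176, np.uint8(69)), (178, np.uint8(71)), (180, np.uint8(72)), (182, np.uint8(69)), (184, np.uint8(93)), (186, np.uint8(109)), (188, np.uint8(120)), (190, np.uint8(181)), (192, np.uint8(185)), (194, np.uint8(166)), (196, np.uint8(113)), (198, np.uint8(106)), (200, np.uint8(111)), (202, np.uint8(104)), (204, np.uint8(155))]
```

Pail position and height confirmed. Threading it onto the arm.

Request:
move_arm:
  steps:
    - {"xyz": [0,0.1,0],"angular": [0,0,0],"fingers": 0}
    - {"xyz": [0,0.2,0],"angular": [0,0,0],"fingers": 0}
    - {"xyz": [0,0.3,0],"angular": [0,0,0],"fingers": 0}
    - {"xyz": [0,0.4,0],"angular": [0,0,0],"fingers": 0}
    - {"xyz": [0,0.5,0],"angular": [0,0,0],"fingers": 0}
    - {"xyz": [0,0.6,0],"angular": [0,0,0],"fingers": 0}
    - {"xyz": [0,0.7,0],"angular": [0,0,0],"fingers": 0}
    - {"xyz": [0,0.73,0],"angular": [0,0,0],"fingers": 0}
    - {"xyz": [0,0.73,0],"angular": [0,0,0],"fingers": 0}
    - {"xyz": [0,0.73,0],"angular": [0,0,0],"fingers": 0}

```text
time: 25.05
tool_pos: [0.5423, 0.0697, 0.1805]
orientation: [[-0.061, 0.998, -0.001], [0.998, 0.061, -0.0], [0.0, -0.001, -1.0]]
ft_force: [-0.1, 0.1, -2.6]
finger_gap: 0.146
finger_force: 30.0
```

Gripped this low, the fingertips reach about 7 mm under the grip. I'll lower until they're just above the bar.

Request:
move_arm:
  steps:
    - {"xyz": [0,0,0.03],"angular": [0,0,0],"fingers": 0}
    - {"xyz": [0,0,0.06],"angular": [0,0,0],"fingers": 0}
    - {"xyz": [0,0,0.09],"angular": [0,0,0],"fingers": 0}
    - {"xyz": [0,0,0.11],"angular": [0,0,0],"fingers": 0}
    - {"xyz": [0,0,0.12],"angular": [0,0,0],"fingers": 0}
    - {"xyz": [0,0,0.13],"angular": [0,0,0],"fingers": 0}
    - {"xyz": [0,0,0.13],"angular": [0,0,0],"fingers": 0}
    - {"xyz": [0,0,0.13],"angular": [0,0,0],"fingers": 0}
    - {"xyz": [0,0,0.13],"angular": [0,0,0],"fingers": 0}
    - {"xyz": [0,0,0.13],"angular": [0,0,0],"fingers": 0}

```text
time: 26.3
tool_pos: [0.5429, 0.0697, 0.1611]
orientation: [[-0.061, 0.998, 0.0], [0.998, 0.061, -0.0], [-0.0, 0.0, -1.0]]
ft_force: [-0.1, -0.2, -2.8]
finger_gap: 0.151
finger_force: 30.0
```

Request:
move_arm:
  steps:
    - {"xyz": [0,0,0.004],"angular": [0,0,0],"fingers": 0}
    - {"xyz": [0,0,0.008],"angular": [0,0,0],"fingers": 0}
    - {"xyz": [0,0,0.012],"angular": [0,0,0],"fingers": 0}
    - {"xyz": [0,0,0.016],"angular": [0,0,0],"fingers": 0}
    - {"xyz": [0,0,0.02],"angular": [0,0,0],"fingers": 0}
    - {"xyz": [0,0,0.024],"angular": [0,0,0],"fingers": 0}
    - {"xyz": [0,0,0.024],"angular": [0,0,0],"fingers": 0}
    - {"xyz": [0,0,0.024],"angular": [0,0,0],"fingers": 0}
    - {"xyz": [0,0,0.024],"angular": [0,0,0],"fingers": 0}
    - {"xyz": [0,0,0.024],"angular": [0,0,0],"fingers": 0}

```text
time: 27.55
tool_pos: [0.5428, 0.0697, 0.1575]
orientation: [[-0.061, 0.998, 0.0], [0.998, 0.061, -0.0], [-0.0, 0.0, -1.0]]
ft_force: [-0.7, -0.2, -2.7]
finger_gap: 0.149
finger_force: 30.0
```

Request:
move_arm:
  steps:
    - {"xyz": [0,0,0.004],"angular": [0,0,0],"fingers": 0}
    - {"xyz": [0,0,0.008],"angular": [0,0,0],"fingers": 0}
    - {"xyz": [0,0,0.012],"angular": [0,0,0],"fingers": 0}
    - {"xyz": [0,0,0.016],"angular": [0,0,0],"fingers": 0}
    - {"xyz": [0,0,0.02],"angular": [0,0,0],"fingers": 0}
    - {"xyz": [0,0,0.024],"angular": [0,0,0],"fingers": 0}
    - {"xyz": [0,0,0.024],"angular": [0,0,0],"fingers": 0}
    - {"xyz": [0,0,0.024],"angular": [0,0,0],"fingers": 0}
    - {"xyz": [0,0,0.024],"angular": [0,0,0],"fingers": 0}
    - {"xyz": [0,0,0.024],"angular": [0,0,0],"fingers": 0}

```text
time: 28.8
tool_pos: [0.543, 0.0697, 0.1565]
orientation: [[-0.061, 0.998, 0.001], [0.998, 0.061, -0.0], [-0.0, 0.001, -1.0]]
ft_force: [-5.4, -0.1, 10.5]
finger_gap: 0.146
finger_force: 36.5
```

Fingertips have touched the bar with the pail about 4 mm above rest. I'll ease off and open.

Request:
move_arm:
  steps:
    - {"xyz": [0,0,-0.027],"angular": [0,0,0],"fingers": 0}
    - {"xyz": [0,0,-0.027],"angular": [0,0,0],"fingers": 0}
    - {"xyz": [0,0,-0.027],"angular": [0,0,0],"fingers": 25}
    - {"xyz": [0,0,-0.027],"angular": [0,0,0],"fingers": 50}
    - {"xyz": [0,0,-0.027],"angular": [0,0,0],"fingers": 65}
    - {"xyz": [0,0,-0.027],"angular": [0,0,0],"fingers": 65}
    - {"xyz": [0,0,-0.027],"angular": [0,0,0],"fingers": 65}
    - {"xyz": [0,0,-0.027],"angular": [0,0,0],"fingers": 65}
    - {"xyz": [0,0,-0.027],"angular": [0,0,0],"fingers": 65}
    - {"xyz": [0,0,-0.027],"angular": [0,0,0],"fingers": 65}

```text
time: 30.05
tool_pos: [0.5428, 0.0697, 0.1579]
orientation: [[-0.061, 0.998, 0.0], [0.998, 0.061, -0.0], [-0.0, 0.0, -1.0]]
ft_force: [-0.0, -0.8, -0.1]
finger_gap: 0.65
finger_force: 0.0
```

Released. Lifting straight up, slowly at first.

Request:
move_arm:
  steps:
    - {"xyz": [0,0,-0.05],"angular": [0,0,0],"fingers": 65}
    - {"xyz": [0,0,-0.12],"angular": [0,0,0],"fingers": 65}
    - {"xyz": [0,0,-0.2],"angular": [0,0,0],"fingers": 65}
    - {"xyz": [0,0,-0.3],"angular": [0,0,0],"fingers": 65}
    - {"xyz": [0,0,-0.45],"angular": [0,0,0],"fingers": 65}
    - {"xyz": [0,0,-0.6],"angular": [0,0,0],"fingers": 65}
    - {"xyz": [0,0,-0.8],"angular": [0,0,0],"fingers": 65}
    - {"xyz": [0,0,-0.95],"angular": [0,0,0],"fingers": 65}
    - {"xyz": [0,0,-0.95],"angular": [0,0,0],"fingers": 65}
    - {"xyz": [0,0,-0.95],"angular": [0,0,0],"fingers": 65}

```text
time: 31.3
tool_pos: [0.5424, 0.0697, 0.2998]
orientation: [[-0.061, 0.998, -0.001], [0.998, 0.061, -0.0], [0.0, -0.001, -1.0]]
ft_force: [-1.2, 0.4, -0.4]
finger_gap: 0.648
finger_force: 0.0
```

```bash
python3 - <<'E'
from h import *
import time
G=np.array([.543,.0698,.206])
for t in range(2):
    o=get_obs();w=grab_frame('wrist');c=grab_frame('scene');s=grab_frame('side')
    print(o['time'],o['tool_pos'],o['ft_force'])
    for n,im,oo in(('scene',c,None),('side',s,None),('wrist',w,o)):
        p=proj(n,G,oo);k,l,st,ce=cv2.connectedComponentsWithStats(wood(im))
        near=[(ce[i].round(1),st[i].tolist()) for i in range(1,k) if st[i,4]>30 and np.hypot(*(ce[i]-p))<25]
        print(n,p.round(1),near)
H=np.array([.622,.071,.19]);
g=cv2.cvtColor(w,cv2.COLOR_BGR2GRAY)
print('tip',proj('wrist',[.4765,.065,.202],o),'bottom scene/side',proj('scene',G-[0,0,.152]),proj('side',G-[0,0,.152]))
for n,i in(('scene',c),('side',s)):
    u,v=proj(n,G-[0,0,.152]).round().astype(int);gg=cv2.cvtColor(i,cv2.COLOR_BGR2GRAY);print(n,v,gg[v-20:v+16:2,u],gg[v-14,u-24:u+25:2])
E
```

```text
31.3 [0.5424 0.0697 0.2998] [-1.2445  0.4207 -0.4093]
scene [216.7 144.3] [(array([216.9, 143.9]), [209, 136, 17, 17, 173]), (array([201.8, 163.5]), [197, 159, 11, 10, 72])]
side [237.9 135.2] [(array([238.7, 135.9]), [233, 128, 12, 17, 146])]
wrist [255.  190.2] [(array([254.4, 193.3]), [249, 163, 11, 62, 616])]
31.45 [0.542  0.0697 0.2989] [-0.4299  0.7934  0.9524]
scene [216.7 144.3] [(array([217. , 143.9]), [209, 136, 17, 17, 171]), (array([201.8, 163.6]), [197, 159, 11, 9, 67])]
side [237.9 135.2] [(array([238.7, 136. ]), [233, 128, 12, 17, 145])]
wrist [255.5 190.4] [(array([254.6, 193.6]), [250, 163, 10, 62, 607])]
tip [200.187 190.243] bottom scene/side [218.7747 181.976 ] [237.5162 181.8164]
scene 182 [ 77  77  76 119  81  79  80  81  79  83  80  79 104 130 132 132 133 126] [209  97  72  78  65  98 128 134  70  71  93 103 119  91  71  79  57 132
 130 129 133  55  52  57  60]
side 182 [ 91  66  66  71  66  73  68  70  67  75  69  66 146 105 109 108 108 107] [173 176 179 175 175 177 179 100  61  69  63  67  71  71  78  66  61  70
  82  71  73  87  86  80  72]
```

The pail hangs stably within 1 px of the expected place. Last check is the bar angle and the short pail, before handing in.

```bash
python3 - <<'E'
from h import *
o=get_obs();w=grab_frame('wrist');s=grab_frame('side');c=grab_frame('scene')
g=cv2.cvtColor(w,cv2.COLOR_BGR2GRAY);print(g[172:212:2,192:240:4])
for n,a,b in(('c3',cv2.imread('pics/c3.png'),c),):
    x=slice(225,275),slice(280,312);print('short pail diff',np.abs(a[x].astype(int)-b[x]).mean())
for r in(.10,.12,.13):
    print(proj('wrist',np.array([.622,.0745,.19])-r*np.array([.998,.061,0]),o))
E
```

```text
[[179 178 179 178 177 178 178 177 178 176 164  78]
 [179 179 179 179 178 178 178 178 176 177 140  78]
 [177 178 178 178 179 179 178 178 178 177 122  77]
 [178 178 178 179 178 178 178 178 177 177 121  79]
 [178 179 180 178 178 178 176 178 178 178 147  78]
 [178 178 180 144 152 164 165 163 164 163 148  80]
 [179 178 159  79  91  92  92  91  90  87  86  83]
 [180 180  99  94 106 110 109 108 106 106 105 105]
 [178 179 101 103  90 107 107 108 107 108 106 106]
 [179 180 103 104 103 153 142 140 141 108 106 106]
 [179 179 120 115 165 168 168 167 168 161 161 142]
 [178 179 170 168 177 179 177 178 178 177 178 162]
 [178 179 179 178 178 178 177 178 178 178 177 178]
 [178 178 179 178 178 179 178 179 178 177 179 179]
 [179 178 178 179 179 179 179 179 178 178 177 178]
 [178 178 178 179 178 178 177 179 178 178 178 178]
 [179 178 179 178 179 178 178 178 179 178 177 177]
 [179 178 179 179 178 178 177 179 178 178 178 178]
 [179 178 179 178 178 179 180 178 177 178 178 178]
 [178 179 179 178 178 178 179 179 179 177 178 177]]
short pail diff 9.441875
[238.387  187.4825]
[222.4007 187.4843]
[214.4081 187.4851]
```

```bash
python3 -c "
from plant import *
print(finish_job())"
```

```text
the job is handed in; nothing more can be done
None
```

The hook arm is swung out to its stop and the taller pail hangs on it by its handle, released and clear of the robot; I never touched the shorter pail, and the job is handed in (about 31.5 s on the robot clock).

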